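# Sweep burnt-out tea lights into the crumb pan

### The arm

A 6-joint arm with a two-finger parallel gripper is mounted at the origin on a cart in front of the work surface, level with it; the furniture and walls round the work are solid. World frame = base frame: x ahead of the robot, y to its left, z up, the work surface at z = 0. Lengths are in mm, angles in degrees, forces in N, time in s.
With the tool pointing down it reaches from about 275 to 825 mm from the base axis. Payload 5.2 kg.
Tool frame: the origin (TCP) lies at the very end of the fingers, on their centre line; the grasp point (between the pads) lies 19 mm behind it; z points along the fingers, y is the direction in which the jaws open and shut (so a half turn about z gives the same grasp; the last joint's range is limited). The gripper opens to 93 mm and grips with 3 to 60 N. Pads are 15 mm wide; open, the fingers measure 128 mm over their backs; the gripper's body (75 mm by 188 mm) begins 65 mm behind the grasp point.
Start: joints at [-77.911, 14.817, 87.949, -0, 77.235, -11.62], TCP at [221.171, -503.576, 218.653] pointing down, gripper open.
Joint ranges: [-179.93, 179.93], [-52.35, 119.4], [10.71, 147.94], [-69.91, 249.91], [12.55, 155.21], [-178.61, 178.61]. Speed limits (degrees/s): [147.25, 147.25, 180, 180, 180, 180].

### API

Orientations are given as a 3x3 rotation matrix whose columns are the frame's x, y, z axes.
In Python, from station import manip, vision gives the robot as it stands. The module is installed in compiled form; this text tells all that it offers.
- The arm moves only by the tool arm_command, never from a script. Its arguments are lists of equal length, an entry for each row: "slide": the shift along the world's x, y, z in units of 25 mm (1.0 is 25 mm), a list of three; "twist": the turn, a rotation vector about the world's x, y, z in units of 5 degrees (1.0 is 5 degrees), a list of three. A call has 1 to 8 rows; each row is the pose to reach, as a shift and turn from the pose commanded when the call began; what a row does not reach only later rows make up. A row lasts 1/12 s, in which the tool goes at most 41.7 mm and 7.16 degrees, less where a joint would pass 70% of its speed; a pose out of reach is approached as far as the arm can. A call with a gripper value outside its range is refused whole. "claw" is the closure in counts, from 0 (fully open) to 255 (shut), set as the call begins (left out, the last holds). The fingers move at their own pace and stop on an object; "force" is the grip in N (left out, the last holds). Time passes only in rows, so rows that repeat a pose let the fingers close. It gives the time, the measured TCP pose, the force and the opening at its end, in the units of the state.
- manip.read_state(): the state, without advancing time (a new reading comes with each control period).
- vision.snapshot(name): name is "side" or "top" or "wrist"; returns a dict with "frame" (400x640x3 uint8, red, green, blue), "fx", "fy", "cx", "cy" (pixels), "xyz" and "orientation" of the camera in the world; the wrist camera has in their place "tool_from_camera" (4x4, takes a point from camera to tool coordinates, whose origin is the TCP and whose axes are the flange's). Camera axes: x right, y down, z forward; pixel columns grow to the right and rows downward; lengths in mm; the calibration is good to about 2 mm. A picture is of the moment at which its call begins: read the wrist's pose just before it. There is no depth.
- manip.job_done(): hands the job in, once; it reports no verdict.
The state is a dict: "t": time; "joint_pos": joint angles; "qd": joint speeds; "tau": joint torques, N m; "ee_pos": TCP position; "tcp_rot": TCP orientation; "force": force on the tool from outside, world axes, zero at the start; "wrist_torque": the same for the moment, N m; "finger_gap": opening from 0.0 (shut) to 1.0 (fully open).
Only numpy, scipy, OpenCV 4.12 (cv2) and the standard library are available. Lean on these libraries where they do the work, as an engineer would, in place of code of your own. Each camera call takes 0.05 s, during which the arm holds its last target.

### The job

Clear the burnt-out tea lights off the worktop: with your fingertips, sweep all three along the surface and through the open side of the blue crumb pan, until each lies wholly inside it. Only push them, gently: do not squeeze, pick up or lift them. Leave the little red-lidded pot that stands among them, and everything else on the worktop, where it is.

Things in the scene. Friction and masses are not known exactly. Their poses are not given: they have to be found in the camera images.
- tea_1 (a point): Burnt-out tea light in a round metal cup, loose, 14 g: 38 mm across, 15 mm tall, standing flat on the worktop. This point is its centre, half-way up (7.5 mm above what it stands on).
- tea_2 (a point): Burnt-out tea light in a round metal cup, loose, 14 g: 38 mm across, 15 mm tall, standing flat on the worktop. This point is its centre, half-way up (7.5 mm above what it stands on).
- tea_3 (a point): Burnt-out tea light in a round metal cup, loose, 14 g: 38 mm across, 15 mm tall, standing flat on the worktop. This point is its centre, half-way up (7.5 mm above what it stands on).
- tea_light_1: The tea light whose centre is tea_1; origin at the centre of its underside.
- tea_light_2: The tea light whose centre is tea_2; origin at the centre of its underside.
- tea_light_3: The tea light whose centre is tea_3; origin at the centre of its underside.
- pan_floor (a point): Blue plastic crumb pan, fastened to the worktop: a low tray with walls on three sides and one open side. This point is the centre of its inner floor, 2 mm above the worktop. Its x axis runs along the width (inside 200 mm, from -100 to +100), its +y axis points out through the open side; the inside reaches from y = -65 mm (back wall) to y = +65 mm (front edge, from where a short lip slopes down to the worktop by y = +76 mm). Walls 3 mm thick, tops 25 mm above the worktop.
- pot (a point): Bystander among the tea lights: small white pot with a red lid, 58 mm across, 50 mm tall. This point is its centre, half-way up. The pot and the three tea lights stand at the four corners of a rough rectangle, in two rows about 0.48 m and 0.65 m ahead of the robot, two in each row about 0.16 m apart; which corner has the pot varies, so it may stand between a tea light and the pan. The lane between the rows is free.
- tin_half: Bystander: half-height food tin, 75 mm across, 58 mm tall, behind the work; origin at the centre of its underside.
- garlic: Bystander: head of garlic, 60 x 57 x 58 mm, at the back left of the work; origin at the centre of its underside.
- lemon: Bystander: lemon, 78 x 55 x 56 mm, behind the work; origin under its centre, on the worktop.
- yellow_tub: Bystander: small yellow tub with a white lid, 74 mm across, 66 mm tall, at the front left; origin at the centre of its underside.

How it is judged:
By the outcome, as a careful person would: the job done as asked, in the order asked, and still so for the second after the job is handed in, with the robot touching nothing.
It also fails if it takes over 72 s, if anything falls off the work surface, if the arm or the gripper's body presses on something with over 40 N, if the wrist force passes 120 N, or if a joint passes its speed limit or range.

## Working session

There is one attempt and no reset: what is moved stays moved. The work goes in short steps, Python scripts to look and compute and a tool call to move; the robot and the scene stay as the last step left them, time stands still between calls to the robot, and variables do not carry over. Pictures are saved under pics/ and viewed, and the job is handed in when it is done.

Besides the shell and the picture viewer there is one more tool, called after "Request:" in YAML: its name, and indented under it one key for each argument. arm_command: Moves the arm, as the interface text tells. Its arguments: {"type":"object","properties":{"slide":{"type":"array","items":{"type":"array","items":{"type":"number"}}},"twist":{"type":"array","items":{"type":"array","items":{"type":"number"}}},"claw":{"type":"number"},"force":{"type":"number"}},"required":["slide","twist"]}

```bash
mkdir -p pics; cat > h.py <<'E'
import numpy as np, cv2
from station import manip, vision
def snap(n,fn):
    s=vision.snapshot(n); cv2.imwrite(fn,s["frame"][:,:,::-1]); return s
def pix2w(s,u,v,z):
    R=np.array(s["orientation"]);o=np.array(s["xyz"])
    d=R@np.array([(u-s["cx"])/s["fx"],(v-s["cy"])/s["fy"],1]); return o+d*(z-o[2])/d[2]
E
python3 - <<'E'
from h import *
st=manip.read_state();print(st["t"],st["ee_pos"],st["tcp_rot"],st["finger_gap"])
for n in("top","side"):
    s=snap(n,f"pics/{n}0.png");print(n,s["fx"],s["cx"],s["cy"],s["xyz"],s["orientation"])
E
```

```text
0.0 [ 221.07089933 -503.03109151  217.8300673 ] [[ 9.15577036e-01  4.02142428e-01 -3.99399060e-04]
 [ 4.02142489e-01 -9.15575452e-01  1.73516544e-03]
 [ 3.32103667e-04 -1.74929296e-03 -9.99998415e-01]] 1.0014484570490045
top 424.93269228276296 325.5031804087426 204.43765719249515 [ 333.34053042   68.48404792 1214.85805437] [[-1.17966697e-01 -9.72172349e-01  2.02397583e-01]
 [-9.93017533e-01  1.15530056e-01 -2.38534110e-02]
 [-1.93377433e-04 -2.03798257e-01 -9.79012887e-01]]
side 441.32040858391923 317.70781731981833 194.22436927448132 [354.21235683 816.34784934 676.84435186] [[-0.96028999 -0.16158414  0.22745042]
 [-0.278538    0.60230842 -0.74809167]
 [-0.01611556 -0.78173853 -0.62339807]]
```

View pics/top0.png

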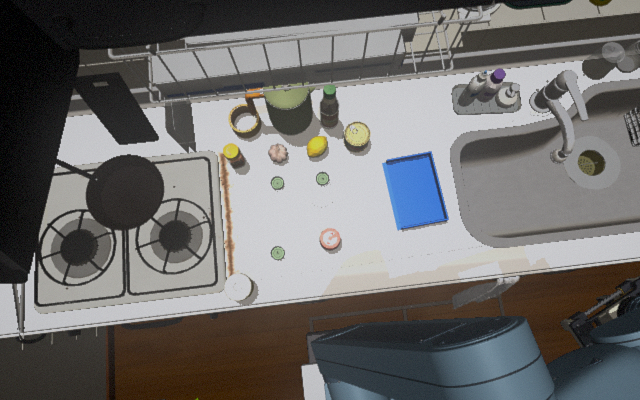

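View pics/side0.png

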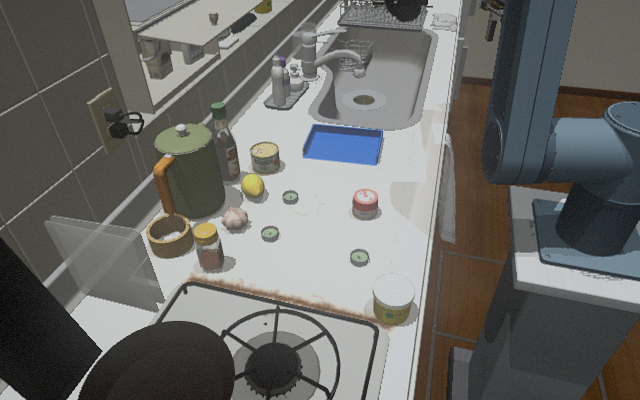

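The top view shows tea lights near (277,183), (322,178) and (277,253). The pot is at (330,239), and the pan is around (415,190) with its open side facing left in the image. Next I'll zoom in and refine these positions.

```bash
python3 - <<'E'
from h import *
s=snap("top","pics/t1.png")
c=s["frame"][120:310,210:460,::-1]
cv2.imwrite("pics/t1z.png",cv2.resize(c,None,fx=3.1,fy=3.1,interpolation=cv2.INTER_CUBIC))
hsv=cv2.cvtColor(s["frame"],cv2.COLOR_RGB2HSV)
m=cv2.inRange(hsv,(35,40,20),(90,255,255))
n,l,S,C=cv2.connectedComponentsWithStats(m)
for i in range(1,n):
    if S[i][4]>25: print(S[i],C[i],pix2w(s,*C[i],12).round(1))
b=cv2.inRange(hsv,(100,150,60),(125,255,255))
n,l,S,C=cv2.connectedComponentsWithStats(b)
i=1+np.argmax(S[1:,4]);print(S[i],C[i])
cs,_=cv2.findContours((l==i).astype(np.uint8),cv2.RETR_EXTERNAL,cv2.CHAIN_APPROX_NONE)
h=cv2.convexHull(cs[0]);a=cv2.approxPolyDP(h,3,True)[:,0];
for p in a:print(p,pix2w(s,*p,0).round(1),pix2w(s,*p,25).round(1))
E
```

```text
[505   0  66   9 153] [535.79084967   4.46405229] [1152.6 -707.3   12. ]
[324  85  12  11 110] [329.43636364  89.45454545] [937.9 -15.2  12. ]
[264  88  45  21 508] [286.35826772  97.41535433] [927.4 118.4  12. ]
[317 173  11  11  99] [322.16161616 178.28282828] [660.9  39.7  12. ]
[272 178  11  11 100] [277.02 182.77] [663.  172.2  12. ]
[272 247  12  12 111] [277.37837838 252.75675676] [459.6 190.6  12. ]
[ 384  156   64   73 3110] [414.44051447 192.35466238]
[426 156] [ 696.  -277.1    0. ] [ 688.5 -270.    25. ]
[435 168] [ 656.  -297.4    0. ] [ 649.3 -289.9   25. ]
[447 219] [ 500.1 -305.8    0. ] [ 496.7 -298.1   25. ]
[398 228] [ 490.8 -160.7    0. ] [ 487.6 -156.    25. ]
[384 164] [ 686.1 -148.7    0. ] [ 678.9 -144.2   25. ]
```

View pics/t1z.png

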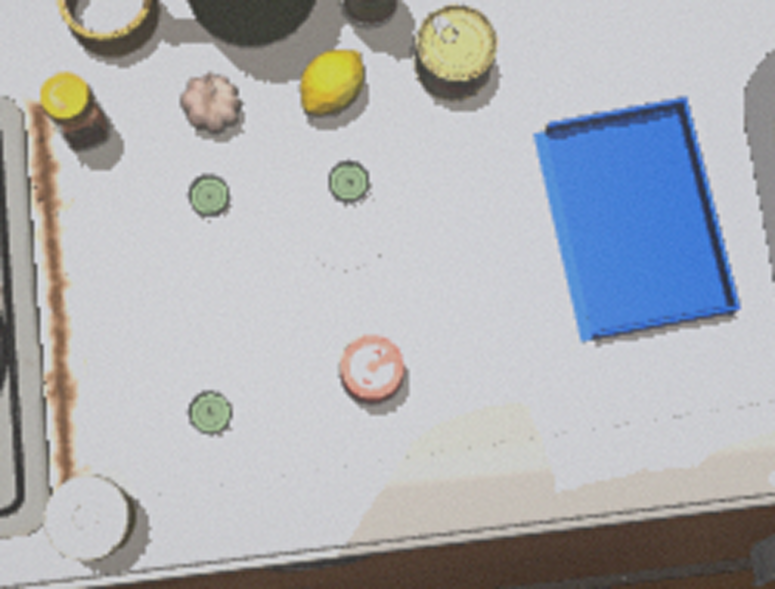

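```bash
cat > z.py <<'E'
from h import *
s=vision.snapshot("top")
def q(n,x,y,z): print(n,pix2w(s,210+x/3.1-.5,120+y/3.1-.5,z).round(0))
q("potlid",372,367,50);q("pot edges",340,367,48);q("",405,367,48)
q("lipfloor far",537,133,0);q("lipfloor near",585,341,0)
q("edge far",548,130,2);q("edge near",596,337,2)
q("backtop far",687,99,25);q("backtop near",739,305,25);q("bottomnear outer",735,314,0);q("front near wall top",597,332,25);q("front far wall top",547,123,25)
q("garlic",212,102,30);q("garlic low",212,133,5);q("lemon",332,82,28);q("lemon lo",315,117,10);q("tin",457,44,58);q("tub",88,518,66);q("yellow jar",66,95,60)
E
python3 z.py
python3 - <<'E'
from h import *
s=snap("side","pics/s1.png")
hsv=cv2.cvtColor(s["frame"],cv2.COLOR_RGB2HSV)
m=cv2.inRange(hsv,(35,40,20),(90,255,255))
n,l,S,C=cv2.connectedComponentsWithStats(m)
for i in range(1,n):
    if S[i][4]>25: print(S[i],C[i],pix2w(s,*C[i],12).round(1))
c=s["frame"][110:230,230:400,::-1]
cv2.imwrite("pics/s1z.png",cv2.resize(c,None,fx=4.5,fy=4.5,interpolation=cv2.INTER_CUBIC))
E
```

```text
potlid [479.  40.  50.]
pot edges [483.  69.  48.]
 [476.  11.  48.]
lipfloor far [ 691. -146.    0.]
lipfloor near [ 486. -161.    0.]
edge far [ 693. -156.    2.]
edge near [ 489. -171.    2.]
backtop far [ 701. -287.   25.]
backtop near [ 500. -301.   25.]
bottomnear outer [ 495. -304.    0.]
front near wall top [ 490. -168.   25.]
front far wall top [ 693. -152.   25.]
garlic [749. 159.  30.]
garlic low [727. 164.   5.]
lemon [756.  45.  28.]
lemon lo [729.  65.  10.]
tin [769. -74.  58.]
tub [377. 298.  66.]
yellow jar [761. 290.  60.]
[210 102  16  18 204] [217.55392157 110.05882353] [1026.9 -313.4   12. ]
[ 155  122   56   32 1184] [182.96790541 138.59797297] [1046.  -128.6   12. ]
[ 167  144   53   74 1404] [191.93803419 179.81766382] [921.7  44.9  12. ]
[156 149   9  11  36] [159.30555556 154.38888889] [1067.3  -37.4   12. ]
[385 313   9   5  37] [388.83783784 315.        ] [376.7 319.1  12. ]
```

View pics/s1z.png

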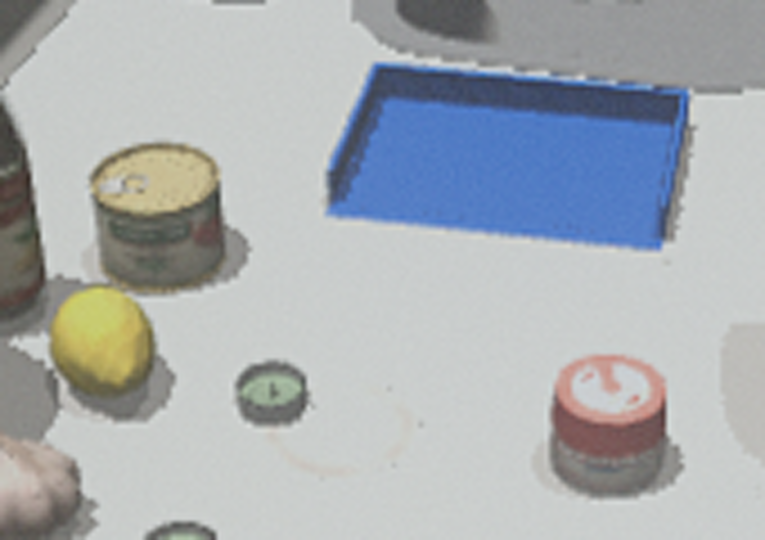

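Request:
arm_command:
  slide:
    - [1.0,1.3,0]
    - [2,2.6,0]
    - [3,3.9,0]
    - [4,5.2,0]
    - [5,6.5,0]
    - [6,7.8,0]
    - [7,9.1,0]
    - [8,10.4,0]
  twist:
    - [0,0,0.9]
    - [0,0,1.8]
    - [0,0,2.7]
    - [0,0,3.6]
    - [0,0,4.5]
    - [0,0,5.4]
    - [0,0,6.3]
    - [0,0,7.2]
  claw: 200
  force: 10

```text
t: 0.92
ee_pos: [422.0, -241.8, 218.8]
tcp_rot: [[0.501, 0.865, 0.0], [0.865, -0.501, -0.0], [-0.0, 0.0, -1.0]]
force: [0.4, -0.9, 0.2]
finger_gap: 0.473
```

Request:
arm_command:
  slide:
    - [1.2,1.6,-0.5]
    - [2.4,3.2,-1.0]
    - [3.6,4.8,-1.5]
    - [4.8,6.4,-2.0]
    - [6,8,-2.5]
    - [7.2,9.6,-3.0]
    - [8.4,11.2,-3.5]
    - [9.6,12.8,-4.0]
  twist:
    - [0,0,0.8]
    - [0,0,1.6]
    - [0,0,2.4]
    - [0,0,3.2]
    - [0,0,4.0]
    - [0,0,4.8]
    - [0,0,5.6]
    - [0,0,6.06]

```text
t: 1.58
ee_pos: [616.0, 17.1, 137.2]
tcp_rot: [[-0.004, 1.0, -0.0], [1.0, 0.004, -0.0], [-0.0, -0.0, -1.0]]
force: [0.4, -0.8, 0.6]
finger_gap: 0.209
```

Request:
arm_command:
  slide:
    - [0,0,0]
    - [0,0,0]
  twist:
    - [0,0,0]
    - [0,0,0]

```text
t: 1.75
ee_pos: [615.1, 17.2, 136.2]
tcp_rot: [[-0.004, 1.0, -0.003], [1.0, 0.004, 0.0], [0.0, -0.003, -1.0]]
force: [1.0, -0.6, 0.3]
finger_gap: 0.218
```

```bash
python3 - <<'E'
from h import *
st=manip.read_state();print(st["t"],st["ee_pos"],st["tcp_rot"].round(3),st["finger_gap"],st["joint_pos"])
snap("wrist","pics/w1.png");snap("side","pics/s2.png")
E
```

```text
1.75 [615.13404288  17.23823249 136.24901389] [[-0.004  1.    -0.003]
 [ 1.     0.004  0.   ]
 [ 0.    -0.003 -1.   ]] 0.2181338891904318 [-8.76579265e+00  2.51088625e+01  8.49304145e+01 -3.20052266e-03
  7.01062538e+01 -8.97931633e+00]
```

View pics/w1.png

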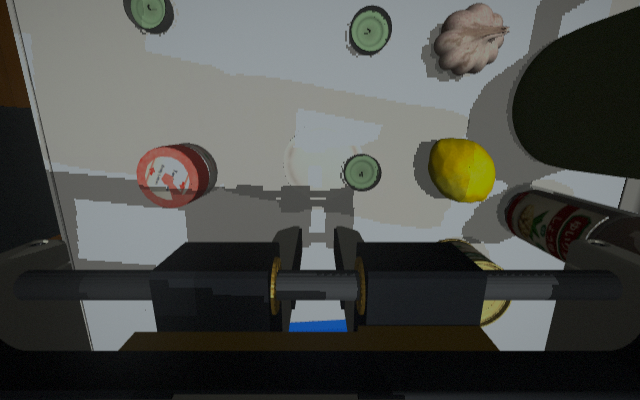

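View pics/s2.png

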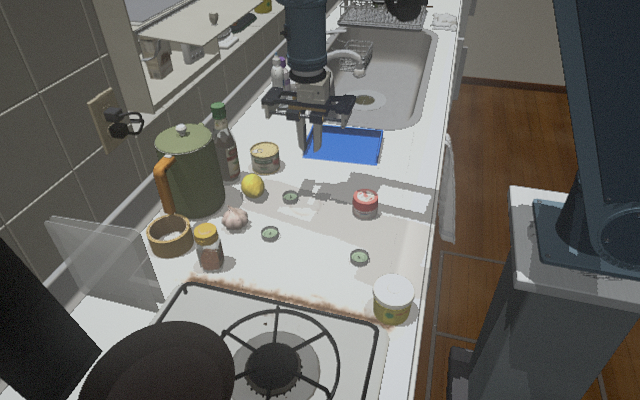

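The wrist view shows the tea lights at (361,172), (370,29) and (148,8), and the pot lid at (166,176). I'll cross-check these against the top-camera positions.

```bash
cat >> h.py <<'E'
def wr(u,v,z):
    st=manip.read_state(); s=vision.snapshot("wrist")
    T=np.array(s["tool_from_camera"]); R=np.array(st["tcp_rot"])
    o=R@T[:3,3]+st["ee_pos"]; d=R@T[:3,:3]@np.array([(u-s["cx"])/s["fx"],(v-s["cy"])/s["fy"],1])
    return (o+d*(z-o[2])/d[2]).round(1)
E
python3 - <<'E'
from h import *
for p in((361,172,14),(370,29,14),(148,8,14),(166,176,50)):print(wr(*p))
print(manip.read_state()["ee_pos"])
s=vision.snapshot("side")
for p in((290,196),(270,233),(359.5,256.5)):print(pix2w(s,*p,13).round(1))
E
```

```text
[661.   38.8  14. ]
[664.7 170.5  14. ]
[463.  187.6  14. ]
[478.2  39.7  50. ]
[614.9857078   13.68272516 138.59897935]
[658.9  43.6  13. ]
[659.1 176.8  13. ]
[456.9 193.8  13. ]
```

Request:
arm_command:
  slide:
    - [0.6,0.9,0]
    - [1.2,1.8,-0.3]
    - [1.84,2.5,-1.0]
    - [1.84,2.5,-2.0]
    - [1.84,2.5,-3.0]
    - [1.84,2.5,-3.6]
    - [1.84,2.5,-3.6]
    - [1.84,2.5,-3.6]
  twist:
    - [0,0,0]
    - [0,0,0]
    - [0,0,0]
    - [0,0,0]
    - [0,0,0]
    - [0,0,0]
    - [0,0,0]
    - [0,0,0]

```text
t: 2.77
ee_pos: [660.6, 76.9, 47.5]
tcp_rot: [[0.001, 1.0, -0.002], [1.0, -0.001, 0.0], [0.0, -0.002, -1.0]]
force: [0.3, 0.4, -0.1]
finger_gap: 0.212
```

Request:
arm_command:
  slide:
    - [0,0,0]
    - [0,0,0]
  twist:
    - [0,0,0]
    - [0,0,0]

```text
t: 2.93
ee_pos: [662.5, 77.1, 49.9]
tcp_rot: [[0.0, 1.0, 0.003], [1.0, -0.0, -0.0], [-0.0, 0.003, -1.0]]
force: [0.1, -0.0, 0.2]
finger_gap: 0.213
```

Request:
arm_command:
  slide:
    - [0,0,-0.8]
    - [0,0,-1.4]
    - [0,0,-1.66]
    - [0,0,-1.66]
    - [0,0,-1.66]
  twist:
    - [0,0,0]
    - [0,0,0]
    - [0,0,0]
    - [0,0,0]
    - [0,0,0]

```text
t: 3.35
ee_pos: [661.6, 77.5, 7.1]
tcp_rot: [[0.0, 1.0, 0.001], [1.0, -0.0, -0.0], [-0.0, 0.001, -1.0]]
force: [-0.9, 1.0, -0.0]
finger_gap: 0.214
```

```bash
python3 - <<'E'
from h import *
print(np.mean([ (vision.snapshot("top"),manip.read_state()["ee_pos"])[1] for _ in range(5)],axis=0))
snap("wrist","pics/w2.png")
E
```

```text
[662.1177052   77.56542247   7.6221824 ]
```

View pics/w2.png

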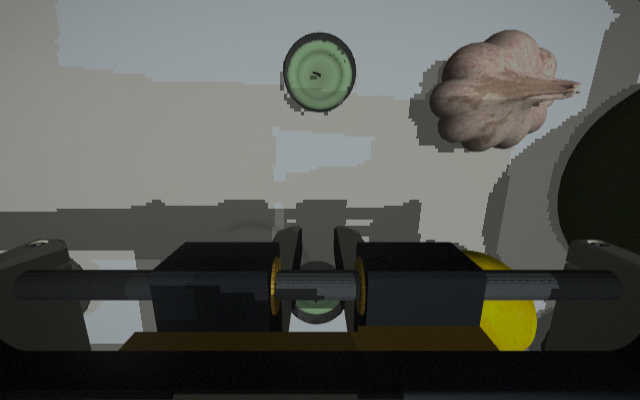

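Request:
arm_command:
  slide:
    - [0,-0.4,0]
    - [0,-0.8,0]
    - [-0.03,-1.2,0]
    - [-0.06,-1.6,0]
    - [-0.09,-2.0,0]
    - [-0.12,-2.4,0]
    - [-0.15,-2.8,0]
    - [-0.15,-3.2,0]
  twist:
    - [0,0,0]
    - [0,0,0]
    - [0,0,0]
    - [0,0,0]
    - [0,0,0]
    - [0,0,0]
    - [0,0,0]
    - [0,0,0]

```text
t: 4.32
ee_pos: [657.2, -3.7, 6.3]
tcp_rot: [[0.0, 1.0, -0.0], [1.0, -0.0, 0.0], [0.0, -0.0, -1.0]]
force: [0.1, 0.4, 1.3]
finger_gap: 0.214
```

```bash
python3 - <<'E'
from h import *
s=snap("top","pics/t2.png");snap("side","pics/s3.png")
E
```

```text
(no output)
```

View pics/s3.png

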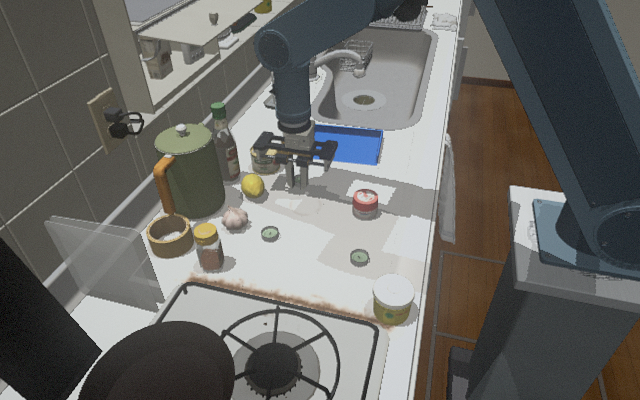

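The side view shows the pusher moving along the lane with the tea light hidden ahead of it, and nothing else has moved. I'll carry on pushing.

Request:
arm_command:
  slide:
    - [0,-0.5,0]
    - [0,-1.0,0]
    - [-0.03,-1.5,0]
    - [-0.05,-2.0,0]
    - [-0.07,-2.5,0]
    - [-0.09,-3.0,0]
    - [-0.1,-3.5,0]
    - [-0.12,-4.0,0]
  twist:
    - [0,0,0]
    - [0,0,0]
    - [0,0,0]
    - [0,0,0]
    - [0,0,0]
    - [0,0,0]
    - [0,0,0]
    - [0,0,0]

```text
t: 5.08
ee_pos: [654.4, -103.8, 6.3]
tcp_rot: [[0.0, 1.0, 0.0], [1.0, -0.0, -0.0], [-0.0, 0.0, -1.0]]
force: [0.8, -0.6, 0.0]
finger_gap: 0.215
```

Request:
arm_command:
  slide:
    - [0,-0.45,0]
    - [0,-0.9,0]
    - [0,-1.35,0]
    - [0,-1.8,0]
    - [0,-2.25,0]
    - [0,-2.7,0]
    - [0,-3.1,0]
    - [0,-3.5,0]
  twist:
    - [0,0,0]
    - [0,0,0]
    - [0,0,0]
    - [0,0,0]
    - [0,0,0]
    - [0,0,0]
    - [0,0,0]
    - [0,0,0]

```text
t: 5.75
ee_pos: [654.4, -190.9, 6.3]
tcp_rot: [[-0.0, 1.0, -0.0], [1.0, 0.0, 0.0], [0.0, -0.0, -1.0]]
force: [0.4, -0.4, 0.3]
finger_gap: 0.215
```

```bash
python3 - <<'E'
from h import *
s=snap("top","pics/t3.png")["frame"][120:310,210:460,::-1]
cv2.imwrite("pics/t3z.png",cv2.resize(s,None,fx=3.1,fy=3.1,interpolation=cv2.INTER_CUBIC))
print(manip.read_state()["ee_pos"])
E
```

```text
[ 654.57422705 -193.05314526    6.36424513]
```

View pics/t3z.png

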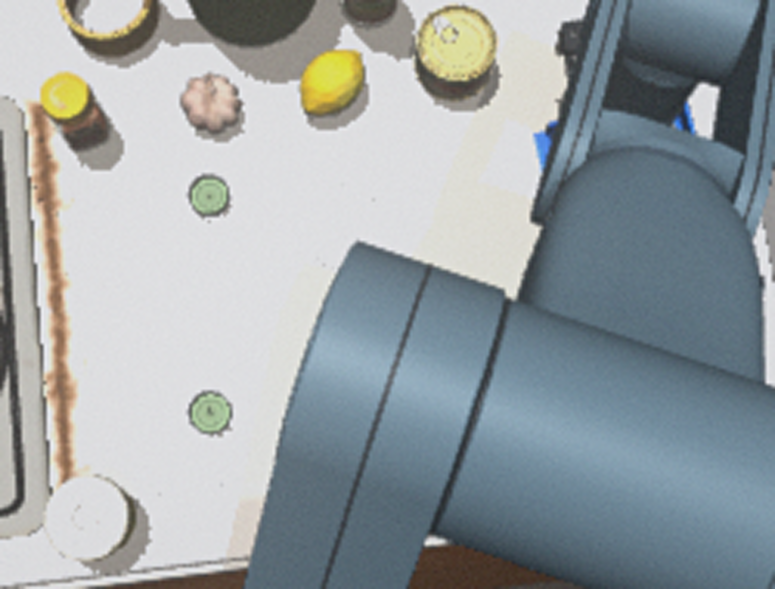

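Request:
arm_command:
  slide:
    - [0,0.8,0]
    - [0,1.2,1.0]
    - [0,1.5,2.4]
    - [0,2.8,3.4]
    - [0,4.2,3.4]
    - [0,5.7,3.4]
    - [0,7.2,3.4]
    - [0.3,8.7,3.4]
  twist:
    - [0,0,0]
    - [0,0,0]
    - [0,0,0]
    - [0,0,0]
    - [0,0,0]
    - [0,0,0]
    - [0,0,0]
    - [0,0,0]

```text
t: 6.47
ee_pos: [660.8, 29.2, 91.7]
tcp_rot: [[0.0, 1.0, -0.001], [1.0, -0.0, 0.0], [0.0, -0.001, -1.0]]
force: [0.4, -0.6, 0.2]
finger_gap: 0.216
```

Request:
arm_command:
  slide:
    - [0,1.4,0]
    - [0,2.8,0]
    - [0,4.2,0]
    - [0,5.6,0]
    - [0,7.0,0]
    - [0,7.5,0]
    - [0,7.5,0]
    - [0,7.5,0]
  twist:
    - [0,0,0]
    - [0,0,0]
    - [0,0,0]
    - [0,0,0]
    - [0,0,0]
    - [0,0,0]
    - [0,0,0]
    - [0,0,0]

```text
t: 7.13
ee_pos: [661.7, 215.2, 91.1]
tcp_rot: [[-0.002, 1.0, -0.0], [1.0, 0.002, -0.001], [-0.001, -0.0, -1.0]]
force: [-0.1, -0.1, -0.7]
finger_gap: 0.217
```

```bash
python3 - <<'E'
from h import *
s=snap("top","pics/t4.png")["frame"][120:310,210:460,::-1]
cv2.imwrite("pics/t4z.png",cv2.resize(s,None,fx=3.1,fy=3.1,interpolation=cv2.INTER_CUBIC))
print(manip.read_state()["ee_pos"])
E
```

```text
[661.90881592 214.09116688  91.09091869]
```

View pics/t4z.png

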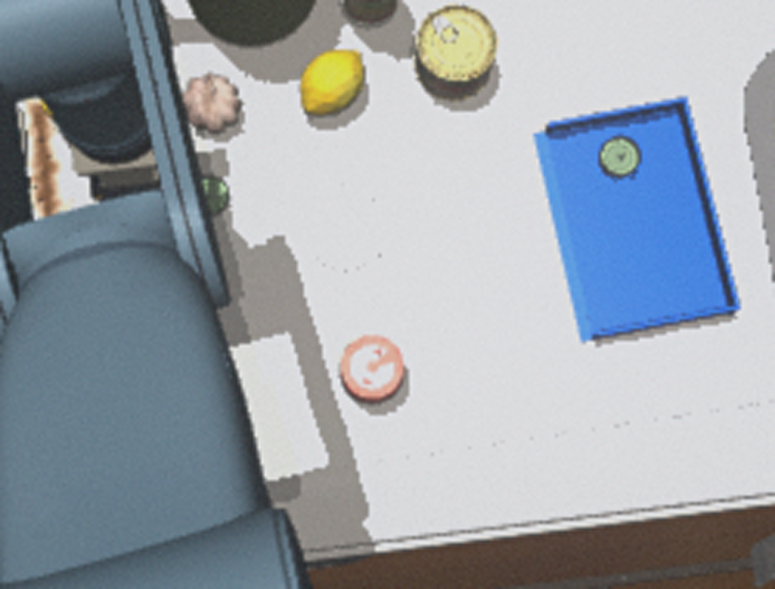

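The first light is well inside the pan, at zoom pixel (620,156). The pot, lemon and tin have not moved. Now I'll lower behind the second light.

Request:
arm_command:
  slide:
    - [0,0,-1.2]
    - [0,0,-2.2]
    - [0,0,-3.0]
    - [0,0,-3.38]
    - [0,0,-3.38]
    - [0,-0.4,-3.38]
    - [0,-0.8,-3.38]
    - [0,-1.2,-3.38]
  twist:
    - [0,0,0]
    - [0,0,0]
    - [0,0,0]
    - [0,0,0]
    - [0,0,0]
    - [0,0,0]
    - [0,0,0]
    - [0,0,0]

```text
t: 7.85
ee_pos: [663.3, 183.7, 8.7]
tcp_rot: [[0.0, 1.0, 0.003], [1.0, -0.0, 0.0], [0.0, 0.003, -1.0]]
force: [-0.2, 0.4, 1.1]
finger_gap: 0.219
```

```bash
python3 - <<'E'
from h import *
snap("side","pics/s5.png");snap("wrist","pics/w5.png")
print(manip.read_state()["ee_pos"])
E
```

```text
[663.11415241 182.62014109   8.38275229]
```

View pics/w5.png

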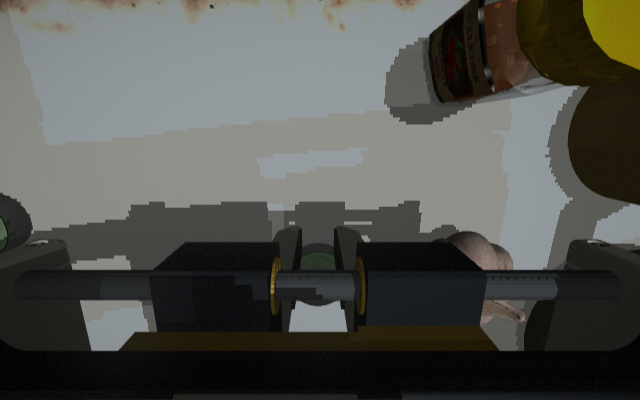

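Request:
arm_command:
  slide:
    - [-0.09,-0.5,-0.03]
    - [-0.17,-1.0,-0.06]
    - [-0.26,-1.5,-0.06]
    - [-0.35,-2.0,-0.06]
    - [-0.43,-2.5,-0.06]
    - [-0.52,-3.0,-0.06]
    - [-0.6,-3.5,-0.06]
    - [-0.68,-4.0,-0.06]
  twist:
    - [0,0,0]
    - [0,0,0]
    - [0,0,0]
    - [0,0,0]
    - [0,0,0]
    - [0,0,0]
    - [0,0,0]
    - [0,0,0]

```text
t: 8.62
ee_pos: [644.7, 83.7, 5.4]
tcp_rot: [[0.0, 1.0, 0.0], [1.0, -0.0, 0.0], [0.0, 0.0, -1.0]]
force: [-0.0, 0.4, -0.0]
finger_gap: 0.217
```

Request:
arm_command:
  slide:
    - [-0.09,-0.5,0]
    - [-0.17,-1.0,0]
    - [-0.26,-1.5,0]
    - [-0.35,-2.0,0]
    - [-0.43,-2.5,0]
    - [-0.52,-3.0,0]
    - [-0.6,-3.5,0]
    - [-0.68,-4.0,0]
  twist:
    - [0,0,0]
    - [0,0,0]
    - [0,0,0]
    - [0,0,0]
    - [0,0,0]
    - [0,0,0]
    - [0,0,0]
    - [0,0,0]

```text
t: 9.28
ee_pos: [627.7, -16.1, 5.3]
tcp_rot: [[-0.0, 1.0, -0.0], [1.0, 0.0, 0.0], [0.0, -0.0, -1.0]]
force: [-0.2, 0.5, 0.3]
finger_gap: 0.214
```

```bash
python3 - <<'E'
from h import *
s=snap("side","pics/s6.png")["frame"][90:290,200:440,::-1]
cv2.imwrite("pics/s6z.png",cv2.resize(s,None,fx=3,fy=3))
print(manip.read_state()["ee_pos"])
E
```

```text
[627.54184394 -18.48107321   5.26434721]
```

View pics/s6z.png

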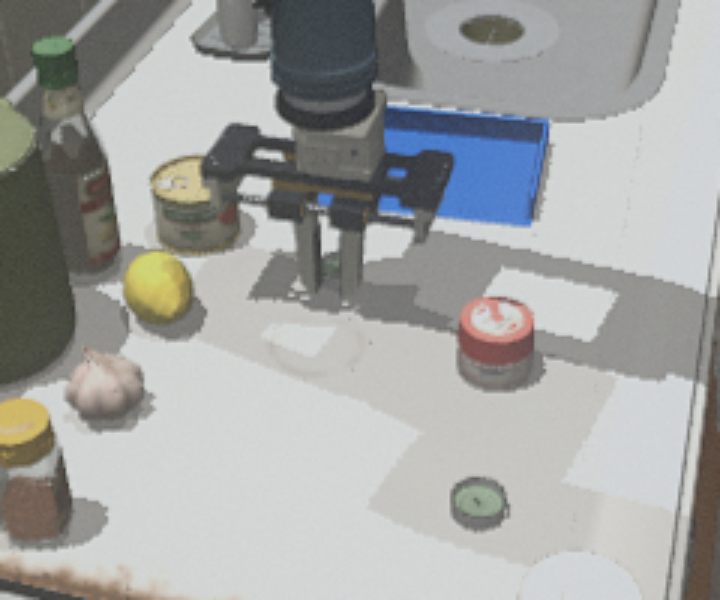

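The second light can be seen through the finger gap at (332,262), cradled in front of the fingers. I'll continue into the pan.

Request:
arm_command:
  slide:
    - [-0.09,-0.5,0.05]
    - [-0.17,-1.0,0.06]
    - [-0.26,-1.5,0.06]
    - [-0.35,-2.0,0.06]
    - [-0.43,-2.5,0.06]
    - [-0.52,-3.0,0.06]
    - [-0.6,-3.5,0.06]
    - [-0.68,-4.0,0.06]
  twist:
    - [0,0,0]
    - [0,0,0]
    - [0,0,0]
    - [0,0,0]
    - [0,0,0]
    - [0,0,0]
    - [0,0,0]
    - [0,0,0]

```text
t: 10.0
ee_pos: [610.7, -116.2, 6.8]
tcp_rot: [[-0.0, 1.0, -0.0], [1.0, 0.0, 0.0], [0.0, -0.0, -1.0]]
force: [-0.5, 0.4, -0.5]
finger_gap: 0.216
```

Request:
arm_command:
  slide:
    - [-0.08,-0.45,0]
    - [-0.16,-0.9,0]
    - [-0.24,-1.35,0]
    - [-0.3,-1.8,0]
    - [-0.36,-2.2,0]
    - [-0.4,-2.6,0]
    - [-0.44,-2.9,0]
    - [-0.46,-3.2,0]
  twist:
    - [0,0,0]
    - [0,0,0]
    - [0,0,0]
    - [0,0,0]
    - [0,0,0]
    - [0,0,0]
    - [0,0,0]
    - [0,0,0]

```text
t: 10.67
ee_pos: [599.3, -195.7, 6.8]
tcp_rot: [[0.0, 1.0, -0.0], [1.0, -0.0, 0.0], [0.0, -0.0, -1.0]]
force: [0.2, 0.8, 0.5]
finger_gap: 0.213
```

Request:
arm_command:
  slide:
    - [0,0,0]
    - [0,0.8,0]
    - [0,1.2,1.0]
    - [0,1.5,2.4]
    - [0,2.8,3.4]
    - [-0.6,4.2,3.4]
    - [-1.4,5.5,3.4]
    - [-2.2,6.8,3.4]
  twist:
    - [0,0,0]
    - [0,0,0]
    - [0,0,0]
    - [0,0,0]
    - [0,0,1.2]
    - [0,0,2.4]
    - [0,0,3.6]
    - [0,0,4.8]

```text
t: 11.33
ee_pos: [544.1, -23.3, 92.4]
tcp_rot: [[-0.412, 0.911, 0.001], [0.911, 0.412, -0.0], [-0.001, 0.001, -1.0]]
force: [0.2, 1.9, 0.2]
finger_gap: 0.218
```

Request:
arm_command:
  slide:
    - [-0.6,1.3,0]
    - [-1.2,2.6,0]
    - [-1.8,3.9,0]
    - [-2.4,5.2,0]
    - [-3.0,6.5,0]
    - [-3.6,7.8,0]
    - [-4.2,9.1,0]
    - [-4.66,9.5,0]
  twist:
    - [0,0,0.9]
    - [0,0,1.8]
    - [0,0,2.7]
    - [0,0,3.6]
    - [0,0,4.5]
    - [0,0,5.4]
    - [0,0,6.2]
    - [0,0,6.64]

```text
t: 12.0
ee_pos: [426.2, 216.3, 92.0]
tcp_rot: [[-0.844, 0.536, 0.0], [0.536, 0.844, 0.001], [0.001, 0.001, -1.0]]
force: [-0.0, 0.6, 0.1]
finger_gap: 0.22
```

```bash
python3 - <<'E'
from h import *
s=snap("top","pics/t6.png")["frame"][120:310,210:460,::-1]
cv2.imwrite("pics/t6z.png",cv2.resize(s,None,fx=3.1,fy=3.1,interpolation=cv2.INTER_CUBIC))
snap("wrist","pics/w6.png")
st=manip.read_state();print(st["ee_pos"],st["tcp_rot"].round(3))
E
```

```text
[425.49538297 214.74705661  91.7278269 ] [[-0.843  0.537 -0.001]
 [ 0.537  0.843  0.   ]
 [ 0.001 -0.001 -1.   ]]
```

View pics/t6z.png

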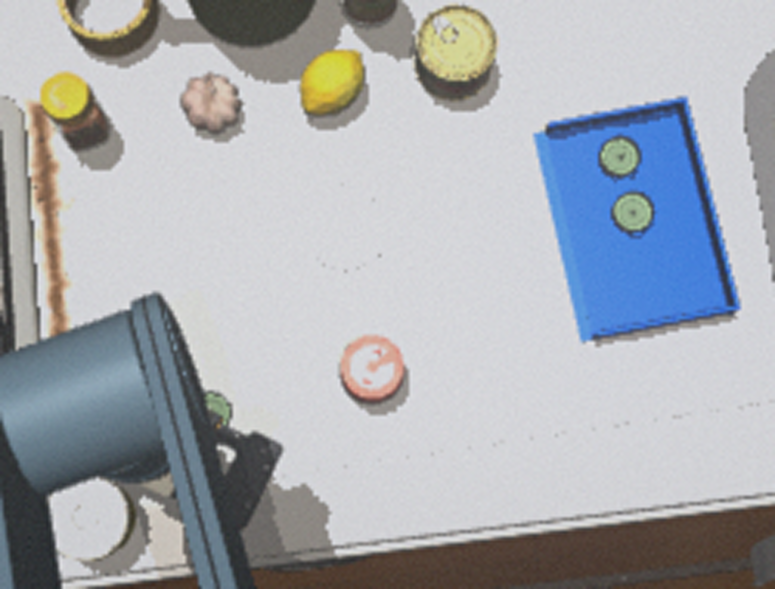

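View pics/w6.png

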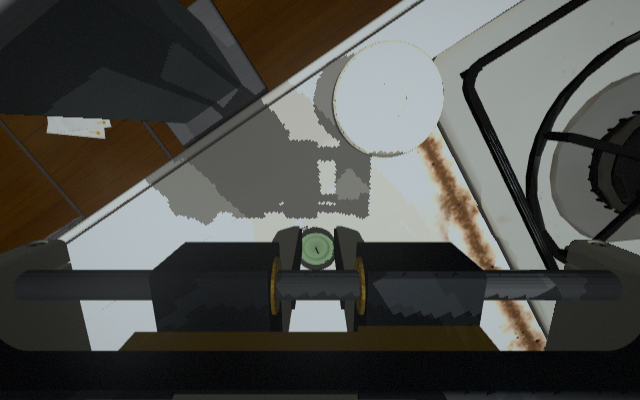

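Both lights are inside the pan, at (620,156) and (632,212). The wrist view shows the third at (317,248), centred between the fingers.

```bash
python3 - <<'E'
from h import *
print(wr(317,248,14),manip.read_state()["ee_pos"])
E
```

```text
[460.2 192.4  14. ] [427.02438902 213.62600131  91.88134797]
```

Request:
arm_command:
  slide:
    - [0,0,-1.2]
    - [0,0,-2.2]
    - [0,0,-3.0]
    - [0,0,-3.4]
    - [0,0,-3.4]
    - [0.3,-0.2,-3.4]
    - [0.65,-0.43,-3.4]
    - [1.0,-0.66,-3.4]
  twist:
    - [0,0,0]
    - [0,0,0]
    - [0,0,0]
    - [0,0,0]
    - [0,0,0]
    - [0,0,0]
    - [0,0,0]
    - [0,0,0]

```text
t: 12.82
ee_pos: [455.5, 195.6, 8.2]
tcp_rot: [[-0.841, 0.542, 0.003], [0.542, 0.841, 0.0], [-0.002, 0.002, -1.0]]
force: [-1.2, 0.0, 0.6]
finger_gap: 0.218
```

Request:
arm_command:
  slide:
    - [0.4,-0.26,0]
    - [0.8,-0.52,0]
    - [1.2,-0.78,0]
    - [1.6,-1.04,0]
    - [2.0,-1.3,0]
    - [2.4,-1.56,0]
    - [2.8,-1.82,0]
    - [3.2,-2.08,0]
  twist:
    - [0,0,0]
    - [0,0,0]
    - [0,0,0]
    - [0,0,0]
    - [0,0,0]
    - [0,0,0]
    - [0,0,0]
    - [0,0,0]

```text
t: 13.48
ee_pos: [533.9, 143.4, 6.7]
tcp_rot: [[-0.841, 0.542, -0.0], [0.542, 0.841, -0.0], [0.0, -0.0, -1.0]]
force: [-0.1, -0.3, 0.5]
finger_gap: 0.216
```

Request:
arm_command:
  slide:
    - [0.35,-0.23,0]
    - [0.7,-0.46,0]
    - [1.05,-0.7,0]
    - [1.33,-0.9,0]
    - [1.33,-0.9,0]
  twist:
    - [0,0,0]
    - [0,0,0]
    - [0,0,0]
    - [0,0,0]
    - [0,0,0]

```text
t: 13.9
ee_pos: [568.2, 120.5, 6.9]
tcp_rot: [[-0.84, 0.542, 0.002], [0.542, 0.84, -0.0], [-0.002, 0.001, -1.0]]
force: [0.4, -0.5, -0.6]
finger_gap: 0.213
```

```bash
python3 - <<'E'
from h import *
s=snap("side","pics/s7.png")["frame"][90:290,200:440,::-1]
cv2.imwrite("pics/s7z.png",cv2.resize(s,None,fx=3,fy=3))
print(manip.read_state()["ee_pos"])
E
```

```text
[566.99826279 121.04895475   6.75995314]
```

View pics/s7z.png

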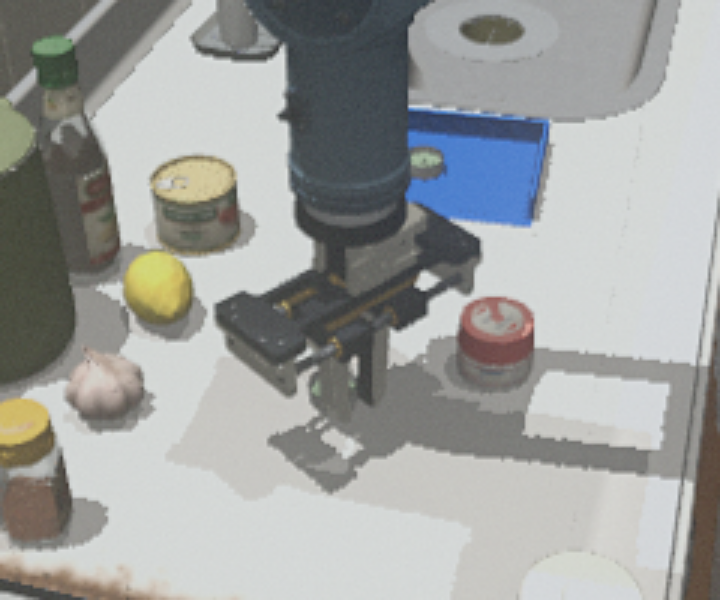

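Request:
arm_command:
  slide:
    - [-0.84,0.54,0]
    - [-0.84,0.54,0.6]
    - [-0.84,0.54,1.8]
    - [-0.84,0.54,2.6]
    - [-0.4,0.9,2.6]
    - [0,1.2,2.6]
    - [0.4,1.4,2.6]
    - [0.8,1.4,2.6]
  twist:
    - [0,0,0]
    - [0,0,0]
    - [0,0,0]
    - [0,0,0]
    - [0,0,-1.4]
    - [0,0,-2.8]
    - [0,0,-4.2]
    - [0,0,-5.6]

```text
t: 14.62
ee_pos: [585.8, 158.1, 72.1]
tcp_rot: [[-0.484, 0.875, -0.0], [0.875, 0.484, 0.0], [0.001, 0.0, -1.0]]
force: [-0.3, -0.5, 0.9]
finger_gap: 0.22
```

Request:
arm_command:
  slide:
    - [0,0,0]
    - [0,0,0]
    - [0,0,0]
    - [0,0,0]
    - [0,0,0]
    - [0,0,0]
  twist:
    - [0,0,-1.4]
    - [0,0,-2.8]
    - [0,0,-4.2]
    - [0,0,-5.6]
    - [0,0,-5.84]
    - [0,0,-5.84]

```text
t: 15.12
ee_pos: [585.6, 157.0, 71.7]
tcp_rot: [[-0.003, 1.0, -0.001], [1.0, 0.003, 0.0], [0.0, -0.001, -1.0]]
force: [0.4, -0.4, 0.7]
finger_gap: 0.216
```

```bash
python3 - <<'E'
from h import *
s=snap("wrist","pics/w8.png");s=snap("top","pics/t8.png");snap("side","pics/s8.png")
st=manip.read_state();print(st["t"],st["ee_pos"],st["tcp_rot"].round(3))
E
```

```text
15.2667 [585.93617366 156.76424229  71.79249834] [[-0.003  1.    -0.   ]
 [ 1.     0.003  0.   ]
 [ 0.    -0.    -1.   ]]
```

View pics/w8.png

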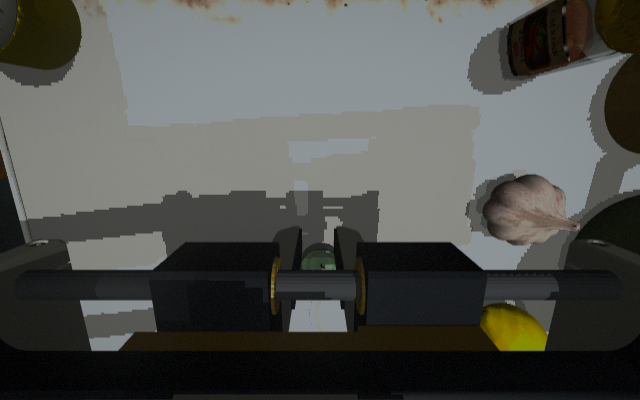

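View pics/s8.png

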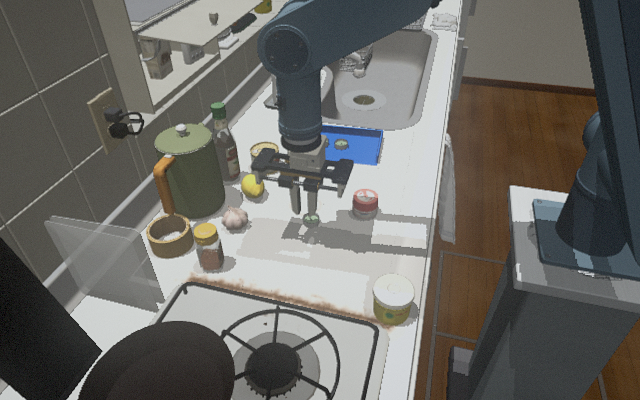

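The third light shows at wrist (319,254) and side (311,218). I'll localise it before lowering.

```bash
python3 - <<'E'
from h import *
s=vision.snapshot("side");print(pix2w(s,311,218,13).round(1))
print(wr(319,256,14),manip.read_state()["ee_pos"])
E
```

```text
[587.1 106.5  13. ]
[588.6 117.6  14. ] [586.06699178 156.68073981  71.80268079]
```

Request:
arm_command:
  slide:
    - [0.06,0,-1.0]
    - [0.06,0,-1.9]
    - [0.06,0,-2.6]
    - [0.06,0,-2.6]
    - [0.06,-0.4,-2.6]
    - [0.06,-0.8,-2.6]
    - [0.06,-1.1,-2.6]
    - [0.06,-1.3,-2.6]
  twist:
    - [0,0,0]
    - [0,0,0]
    - [0,0,0]
    - [0,0,0]
    - [0,0,0]
    - [0,0,0]
    - [0,0,0]
    - [0,0,0]

```text
t: 16.03
ee_pos: [588.8, 122.6, 8.3]
tcp_rot: [[0.001, 1.0, 0.003], [1.0, -0.001, -0.0], [-0.0, 0.003, -1.0]]
force: [0.3, -0.2, 0.7]
finger_gap: 0.219
```

Request:
arm_command:
  slide:
    - [-0.05,-0.45,0]
    - [-0.1,-0.9,0]
    - [-0.16,-1.35,0]
    - [-0.22,-1.8,0]
    - [-0.28,-2.25,0]
    - [-0.34,-2.7,0]
    - [-0.4,-3.15,0]
    - [-0.47,-3.6,0]
  twist:
    - [0,0,0]
    - [0,0,0]
    - [0,0,0]
    - [0,0,0]
    - [0,0,0]
    - [0,0,0]
    - [0,0,0]
    - [0,0,0]

```text
t: 16.7
ee_pos: [575.8, 32.9, 6.8]
tcp_rot: [[0.0, 1.0, 0.0], [1.0, -0.0, 0.0], [0.0, 0.0, -1.0]]
force: [-0.0, 1.0, 0.5]
finger_gap: 0.215
```

```bash
python3 - <<'E'
from h import *
s=snap("side","pics/s9.png")["frame"][90:290,200:440,::-1]
cv2.imwrite("pics/s9z.png",cv2.resize(s,None,fx=3,fy=3))
print(manip.read_state()["ee_pos"])
E
```

```text
[575.57546486  31.09875429   6.74248619]
```

View pics/s9z.png

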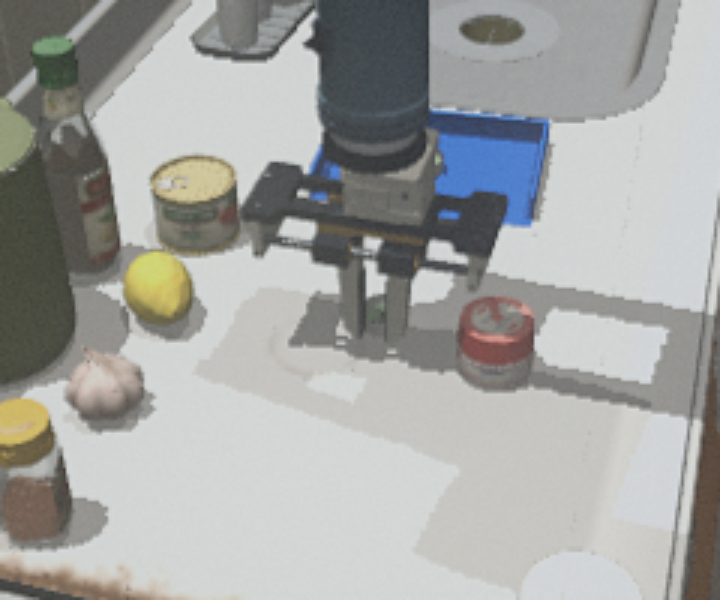

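The light is still cradled, visible in the gap at (378,310), and the pot is untouched. I'll continue into the pan.

Request:
arm_command:
  slide:
    - [-0.08,-0.5,0]
    - [-0.16,-1.0,0]
    - [-0.24,-1.5,0]
    - [-0.32,-2.0,0]
    - [-0.4,-2.5,0]
    - [-0.48,-3.0,0]
    - [-0.56,-3.5,0]
    - [-0.64,-4.0,0]
  twist:
    - [0,0,0]
    - [0,0,0]
    - [0,0,0]
    - [0,0,0]
    - [0,0,0]
    - [0,0,0]
    - [0,0,0]
    - [0,0,0]

```text
t: 17.42
ee_pos: [559.7, -67.2, 6.8]
tcp_rot: [[-0.0, 1.0, -0.0], [1.0, 0.0, -0.0], [-0.0, -0.0, -1.0]]
force: [0.4, 0.6, 1.0]
finger_gap: 0.215
```

Request:
arm_command:
  slide:
    - [-0.08,-0.45,0]
    - [-0.16,-0.9,0]
    - [-0.24,-1.35,0]
    - [-0.32,-1.8,0]
    - [-0.4,-2.25,0]
    - [-0.48,-2.7,0]
    - [-0.56,-3.15,0]
    - [-0.64,-3.6,0]
  twist:
    - [0,0,0]
    - [0,0,0]
    - [0,0,0]
    - [0,0,0]
    - [0,0,0]
    - [0,0,0]
    - [0,0,0]
    - [0,0,0]

```text
t: 18.08
ee_pos: [543.8, -156.9, 6.8]
tcp_rot: [[-0.0, 1.0, 0.0], [1.0, 0.0, -0.0], [-0.0, 0.0, -1.0]]
force: [0.3, -0.4, 0.5]
finger_gap: 0.216
```

Request:
arm_command:
  slide:
    - [-0.06,-0.4,0]
    - [-0.12,-0.8,0]
    - [-0.17,-1.15,0]
    - [-0.2,-1.5,0]
    - [-0.2,-1.5,0]
  twist:
    - [0,0,0]
    - [0,0,0]
    - [0,0,0]
    - [0,0,0]
    - [0,0,0]

```text
t: 18.5
ee_pos: [539.1, -195.3, 6.9]
tcp_rot: [[0.001, 1.0, 0.001], [1.0, -0.001, -0.001], [-0.001, 0.001, -1.0]]
force: [0.7, 0.1, 1.2]
finger_gap: 0.211
```

Request:
arm_command:
  slide:
    - [0,0.8,0]
    - [0,1.2,1.0]
    - [0,1.5,2.4]
    - [0,2.8,3.6]
    - [0,4.2,4.6]
    - [0,5.7,5]
    - [0,7.2,5]
    - [0,8.7,5]
  twist:
    - [0,0,0]
    - [0,0,0]
    - [0,0,0]
    - [0,0,0]
    - [0,0,0]
    - [0,0,0]
    - [0,0,0]
    - [0,0,0]

```text
t: 19.17
ee_pos: [539.4, 26.0, 133.4]
tcp_rot: [[-0.0, 1.0, 0.003], [1.0, 0.0, -0.0], [-0.0, 0.003, -1.0]]
force: [0.2, 0.4, -0.3]
finger_gap: 0.217
```

Request:
arm_command:
  slide:
    - [0,1.4,0]
    - [0,2.8,0]
    - [0,4.2,0]
    - [0,5.6,0]
    - [0,7.0,0]
    - [0,8,0]
    - [0,8,0]
    - [0,8,0]
  twist:
    - [0,0,0]
    - [0,0,0]
    - [0,0,0]
    - [0,0,0]
    - [0,0,0]
    - [0,0,0]
    - [0,0,0]
    - [0,0,0]

```text
t: 19.83
ee_pos: [538.3, 225.6, 131.6]
tcp_rot: [[-0.004, 1.0, -0.0], [1.0, 0.004, -0.0], [-0.0, -0.0, -1.0]]
force: [0.1, -1.1, 0.7]
finger_gap: 0.215
```

```bash
python3 - <<'E'
from h import *
S=snap("top","pics/t9.png");s=S["frame"][120:310,210:460,::-1]
cv2.imwrite("pics/t9z.png",cv2.resize(s,None,fx=3.1,fy=3.1,interpolation=cv2.INTER_CUBIC))
hsv=cv2.cvtColor(S["frame"],cv2.COLOR_RGB2HSV)
n,l,T,C=cv2.connectedComponentsWithStats(cv2.inRange(hsv,(35,40,20),(90,255,255)))
for i in range(1,n):
    if T[i][4]>40 and C[i][1]>120:
        w=pix2w(S,*C[i],16)[:2]-[596,-228]; print(C[i],w+[596,-228],"pan",w@[.9973,.0733],w@[-.0733,.9973])
st=manip.read_state();print(st["t"],st["ee_pos"],st["force"])
snap("side","pics/s10.png")
E
```

```text
[409.52631579 170.07368421] [ 654.28789645 -217.41297157] pan 58.90654831253932 6.2859406424532915
[413.74757282 188.02912621] [ 599.28575915 -221.02838424] pan 3.78790704053144 6.711946253479472
[416.7961165  208.10679612] [ 539.49414674 -220.22128105] pan -55.78310735617867 11.899595456155284
19.8833 [538.45767183 224.42876229 131.53652755] [-0.40529191 -0.01924054  0.13386082]
```

View pics/t9z.png

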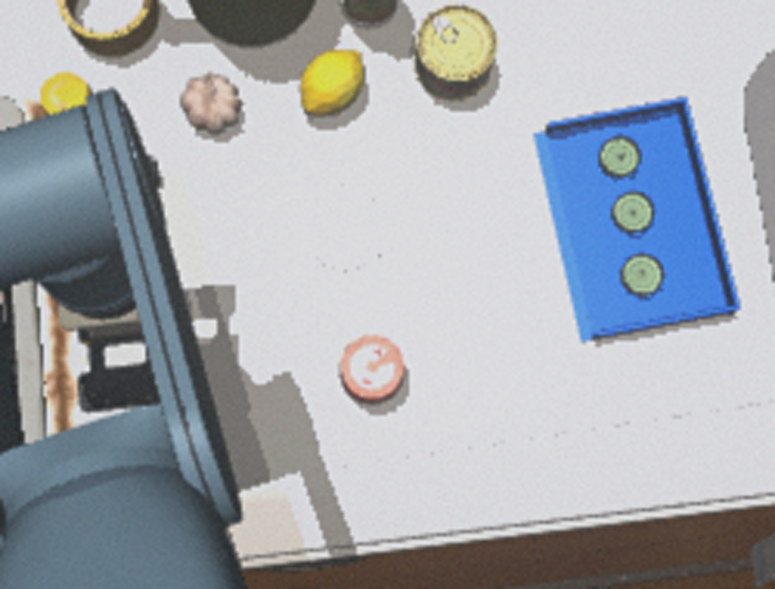

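View pics/s10.png

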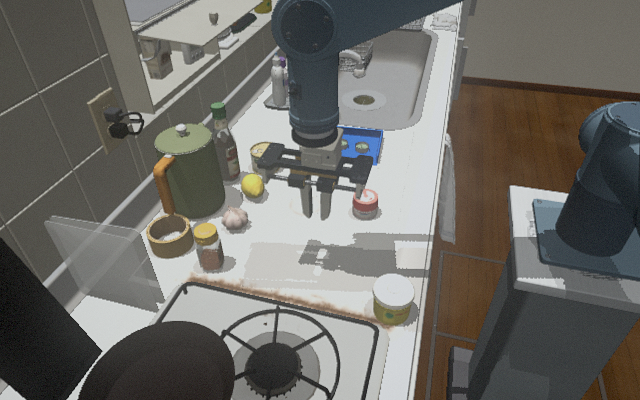

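All three lights lie well inside the pan, at zoom (620,156), (632,212) and (641,275). The pot is still at (372,367), and the other bystanders haven't moved. The arm is clear and stationary.

```bash
python3 -c "
from h import *
print(manip.job_done(), manip.read_state()['t'])"
```

```text
the job is handed in; nothing more can be done
the job is handed in; nothing more can be done
```

All three tea lights are inside the blue pan, and I handed the job in at about 20 s. I kept the fingers about 20 mm apart as a fixed fork and only pushed the lights along the worktop. The third went diagonally into the free lane and past the pot.

**Tea lights:** in the last top image their centres are at pan coordinates of about (59, 6), (4, 7) and (-56, 12) mm. Each is at least 20 mm clear of the walls and about 34 mm or more inside the front edge.

**Other checks:**
- **Bystanders:** the pot and the other things on the worktop look unmoved in the final images.
- **Forces:** readings stayed within about 2 N.
- **Arm:** it finished clear of everything, at z = 131 mm.

**Disagreement:** the cameras differed by up to about 11 mm on the third light midway, when it was partly hidden from the wrist camera. It didn't affect the result.

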